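# Rock-test three cast bases on the surface plate and sort them

### The job

Three cast bases stand in a row on the granite surface plate. Working along the row from left to right as the robot sees it, press down on each one near its rim with the fingertips to find out whether it rocks or sits true. Set any that rocks down flat in the red tray and the true ones flat in the green tray, side by side on the tray floor, without dropping them or disturbing the other things on the bench.

Things in the scene. Friction and masses are not known exactly. Their poses are not given: they have to be found in the camera images.
- base_1: round light grey cast resin display base, 62 mm across, 12 mm thick, 50 g, side upright from 2.4 to 8.5 mm up, then stepped in to a flat top 56 mm across with a dark pin hole in its middle; stands top up on the surface plate. Origin: centre of its underside, z up through the top. It may be true or crowned underneath (see plate_top); from above all three look alike and stand level
- base_2: round light grey cast resin display base, 62 mm across, 12 mm thick, 50 g, side upright from 2.4 to 8.5 mm up, then stepped in to a flat top 56 mm across with a dark pin hole in its middle; stands top up on the surface plate. Origin: centre of its underside, z up through the top. It may be true or crowned underneath (see plate_top); from above all three look alike and stand level
- base_3: round light grey cast resin display base, 62 mm across, 12 mm thick, 50 g, side upright from 2.4 to 8.5 mm up, then stepped in to a flat top 56 mm across with a dark pin hole in its middle; stands top up on the surface plate. Origin: centre of its underside, z up through the top. It may be true or crowned underneath (see plate_top); from above all three look alike and stand level
- surface_plate: smooth black granite surface plate, 160 mm (its x) by 300 mm (its y) by 40 mm high, fixed. Origin: centre of its underside, so its top is 40 mm above it. The bases stand in a row along its y, about 95 mm apart; +y is the left end of the row
- plate_top (a point): centre of the plate's top face. On it a true base bears on a 60 mm circle and stays level wherever its top is pressed; a crowned base bears only on a 16 mm circle in its middle, its underside rising 2.4 mm from there to the rim: pressed near the rim it tips 6 degrees (0.1 rad) toward the finger, which takes under 1 N, and falls back level when let go
- red_tray: shallow red plastic tray without lid, 230 mm long (its x) by 130 mm wide (its y) by 22 mm high, walls and floor 4 mm; it does not move. It lies on the table either to the left or to the right of the surface plate. Origin: centre of its underside. Two bases fit side by side along its x, 58 mm either side of the middle
- green_tray: shallow green plastic tray without lid, 230 mm long (its x) by 130 mm wide (its y) by 22 mm high, walls and floor 4 mm; it does not move. It lies on the table either to the left or to the right of the surface plate. Origin: centre of its underside. Two bases fit side by side along its x, 58 mm either side of the middle
- mini_a: half-painted resin figure lying nearest the surface plate, 112x48x35 mm, leave alone; origin: centre of its underside
- masking_tape: roll of masking tape, 58 mm across, 19 mm high, leave alone; origin: centre of its underside
- putty_tin: round grey tin with a yellow lid, 54 mm across, 26 mm high, leave alone; origin: centre of its underside
- sanding_stick: dark flat sanding stick, 150x20x5 mm along its x, leave alone; origin: centre of its underside
Things that resemble listed ones, but are neither listed nor needed, are in the scene too. Leave any purple or turquoise look-alike of the base_3 alone.

How it is judged:
By the outcome, as a careful person would: the job done as asked, in the order asked, and still so for the second after the job is handed in, with the robot touching nothing.
It also fails if it takes over 72 s, if anything falls off the work surface, if the arm or the gripper's body presses on something with over 40 N, if the wrist force passes 120 N, or if a joint passes its speed limit or range.

### The arm

A 6-joint arm with a two-finger parallel gripper is mounted at the origin on a cart in front of the work surface, level with it; the furniture and walls round the work are solid. World frame = base frame: x ahead of the robot, y to its left, z up, the work surface at z = 0. Lengths are in m, angles in rad, forces in N, time in s.
With the tool pointing down it reaches from about 0.35 to 0.975 m from the base axis. Payload 4.9 kg.
Tool frame: the origin (TCP) lies between the finger pads; the fingertips stand 25 mm ahead of it and the grasp point (between the pads) lies 6 mm ahead of it (manip.tcp_to_tips is the z of the fingertips in the tool frame, in m); z points along the fingers, y is the line along which they close (so a half turn about z gives the same grasp; the last joint's range is limited). The gripper opens to 85 mm and grips with 20 to 120 N. Pads are 22 mm wide; open, the fingers measure 114 mm over their backs; the gripper's body (76 mm by 85 mm) begins 54 mm behind the grasp point. The pads swing forward as they close: fully open they stand 13 mm farther back than shut.
Start: joints at [-1.265, 0.053, 1.613, -0, 1.476, -0.119], TCP at [0.258, -0.569, 0.256] pointing down, gripper open.
Joint ranges: [-3.01, 3.01], [-1.01, 2.22], [0.06, 2.58], [-1.02, 4.17], [0.09, 2.62], [-3.14, 3.14]. Speed limits (rad/s): [2.57, 2.57, 3.14, 3.14, 3.14, 3.14].

### API

Orientations are given as a unit quaternion [w, x, y, z].
In Python, from plant import manip gives the robot as it stands. The module is installed in compiled form; this text tells all that it offers.
- The arm moves only by the tool arm_command, never from a script. Its argument "moves" is a list of rows, each a list of 3 entries, a list of its own where there are three numbers: the opening, from -1 (shut) to 1 (fully open), then the shift along the tool's x, y, z in units of 0.15 m (1.0 is 0.15 m), then the turn about the tool's z in units of 2 pi rad (1.0 is 2 pi rad). A call has 1 to 20 rows; each row is the pose to reach, as a shift and turn from the pose commanded when the call began, along the tool's axes at that moment, turning the shorter way round; what a row does not reach only later rows make up. A row lasts 1/12 s, in which the tool goes at most 41.7 mm and 7.16 degrees, less where a joint would pass 70% of its speed; a pose out of reach is approached as far as the arm can. A call with a number of a shift or a turn outside -1 to 1 is refused whole. A call with a gripper value outside its range is refused whole. The fingers move at their own pace and stop on an object; the grip force is fixed at half the most. Time passes only in rows, so rows that repeat a pose let the fingers close. It gives the time, the measured TCP pose, the force, the opening and the grip force at its end, in the units of the state.
- manip.state(): the state, without advancing time (a new reading comes with each control period).
- manip.grab_frame(name): name is "side" or "top" or "wrist"; returns a dict with "frame" (384x512x3 uint8, red, green, blue), "fx", "fy", "cx", "cy" (pixels), "k1" (the pictures are not rectified: a ray, as slopes to the right and down, at radius r is drawn at 1 + k1 r^2 times it, then the intrinsics apply), "R" (3x3) and "t" (3): a world point X has camera coordinates R X + t. Camera axes: x right, y down, z forward; pixel columns grow to the right and rows downward; lengths in m; the calibration is good to about 2 mm. A picture is of the moment at which its call begins. There is no depth.
- manip.job_done(): hands the job in; it is judged then, once.
Trained networks look in a picture, given as the dict that the camera call returned (one of the last four; its "shot" number tells which), for a name from the list of things; names that differ only in an ending like _2 or _b are one class to them, and where a whole thing is asked for, a point or a joint stands for the part that bears it (a point fixed in the world has none). Each returns a list of dicts, best first, with "confidence" (0 to 1); they miss things now and then, are a little off and sometimes report something else, mostly with a low value. They report only what shows in the picture. A call takes as long as a camera call. They do not tell look-alikes from the thing itself.
- manip.search_frame(picture, target): "extent" ([left, top, right, bottom] in pixels, round what is visible of it).
The state is a dict: "time": time; "joint_pos": joint angles; "joint_vel": joint speeds; "joint_efforts": joint torques, N m; "tool_pos": TCP position; "tool_rot": TCP orientation; "contact_force": force on the tool from outside, world axes, zero at the start; "ft_torque": the same for the moment, N m; "gripper_width": opening from 0.0 (shut) to 1.0 (fully open); "grasp_force": force on a finger pad.
Only numpy, scipy, OpenCV 4.12 (cv2) and the standard library are available. Lean on these libraries where they do the work, as an engineer would, in place of code of your own. Each camera call takes 0.05 s, during which the arm holds its last target. There are 200 camera calls.

## Working session

There is one attempt and no reset: what is moved stays moved. The work goes in short steps, Python scripts to look and compute and a tool call to move; the robot and the scene stay as the last step left them, time stands still between calls to the robot, and variables do not carry over. Pictures are saved under pics/ and viewed, at most 10 in all, crops included, and the job is handed in when it is done.

Besides the shell and the picture viewer there is one more tool, called after ">>>" as name(argument=value, ...), one argument or row to a line, values as JSON. arm_command: Moves the arm, as the interface text tells. Shifts and turns lie within -1 to 1; 1 stands for 0.15 m of shift or 2 pi rad of turn. Its arguments: {"type":"object","properties":{"moves":{"type":"array"}},"required":["moves"]}

```bash
mkdir -p pics
cat > h.py <<'E'
import numpy as np, cv2
from plant import manip
from scipy.spatial.transform import Rotation as Ro
def ray(p,u,v):
    x,y=(u-p["cx"])/p["fx"],(v-p["cy"])/p["fy"]
    a,b=x,y
    for _ in range(20):
        s=1+p["k1"]*(a*a+b*b); a,b=x/s,y/s
    R=np.array(p["R"]);t=np.array(p["t"])
    return -R.T@t, R.T@np.array([a,b,1.])
def at(p,u,v,z):
    o,d=ray(p,u,v); return o+d*(z-o[2])/d[2]
def save(p,n): cv2.imwrite("pics/"+n,cv2.cvtColor(p["frame"],cv2.COLOR_RGB2BGR))
def rel(target,st=None):
    st=st or manip.state(); w,x,y,z=st["tool_rot"]
    return Ro.from_quat([x,y,z,w]).inv().apply(np.array(target)-st["tool_pos"])/0.15
E
python3 - <<'E'
from h import *
s=manip.state();print(s)
ps={n:manip.grab_frame(n) for n in("top","side","wrist")}
for n,p in ps.items(): save(p,n+".png")
cv2.imwrite("pics/both.png",cv2.cvtColor(np.hstack([cv2.resize(ps["top"]["frame"],(400,300)),cv2.resize(ps["side"]["frame"],(400,300))]),cv2.COLOR_RGB2BGR))
p=ps["top"]
print(p["R"],p["t"],p["fx"])
for t,z in(("base_1",.05),("surface_plate",.04),("red_tray",.02),("green_tray",.02),("mini_a",.02),("masking_tape",.019),("putty_tin",.026),("sanding_stick",.005)):
  for d in manip.search_frame(p,t):
    e=d["extent"]; print(t,round(d["confidence"],2),np.round(e),np.round(at(p,(e[0]+e[2])/2,(e[1]+e[3])/2,z),3))
E
```

```text
{'time': 0.0, 'joint_pos': array([-1.26496351e+00,  5.33665906e-02,  1.61428144e+00,  1.65927654e-05,
        1.47601804e+00, -1.19022257e-01]), 'joint_vel': array([-8.56739920e-04,  3.71540138e-04,  3.29425126e-04, -8.55885058e-04,
        8.54784711e-05,  1.49237166e-03]), 'joint_efforts': array([-7.40398336e-04, -3.93680727e+01, -3.70175135e+01, -1.03973409e-04,
        7.09867571e-03,  2.81515935e-05]), 'tool_pos': array([ 0.25743646, -0.56889222,  0.25506445]), 'tool_rot': array([-1.03295833e-03,  9.77521631e-01,  2.10832602e-01, -8.84708529e-05]), 'contact_force': array([ 1.25197401, -0.21550033,  1.16142197]), 'ft_torque': array([-0.03962947,  0.04659261,  0.02294487]), 'grasp_force': 0.0, 'gripper_width': 0.9984930861321929}
[[-0.00504895 -0.99992028  0.01157371]
 [-0.99602538  0.00399937 -0.08898009]
 [ 0.08892671 -0.01197696 -0.99596616]] [0.04697291 0.63722995 1.29111302] 442.61930484176355
base_1 0.85 [212. 217. 236. 237.] [0.518 0.152 0.05 ]
base_1 0.82 [245. 224. 265. 248.] [0.49  0.062 0.05 ]
base_1 0.74 [231. 110. 248. 132.] [0.83  0.108 0.05 ]
base_1 0.69 [280. 231. 299. 255.] [ 0.47  -0.038  0.05 ]
base_1 0.61 [316. 234. 338. 253.] [ 0.467 -0.148  0.05 ]
surface_plate 0.81 [200. 203. 309. 266.] [0.494 0.066 0.04 ]
red_tray 0.86 [348. 193. 401. 276.] [ 0.491 -0.297  0.02 ]
green_tray 0.95 [137. 202. 186. 279.] [0.477 0.341 0.02 ]
mini_a 0.75 [185. 167. 205. 191.] [0.661 0.242 0.02 ]
masking_tape 0.68 [260. 167. 281. 183.] [0.672 0.015 0.019]
putty_tin 0.67 [228. 176. 246. 194.] [0.642 0.117 0.026]
sanding_stick 0.54 [141. 149. 153. 198.] [0.68  0.391 0.005]
```

View pics/top.png

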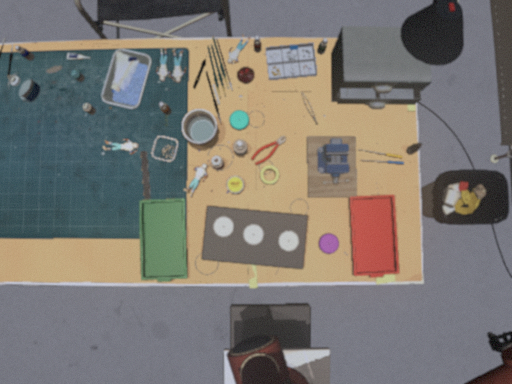

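The top view shows five disc-like things:
- The three grey discs on the black plate, at (224,227), (253,234) and (289,240), fit the bases.
- The purple disc at (329,243) and the turquoise one at (240,120) are look-alikes to leave alone.

The green tray is on the left at (162,240) and the red tray on the right at (375,235). I'll confirm the bases in an enlarged crop and refine their positions.

Run:
```python
from h import *
p=manip.grab_frame("top");f=p["frame"]
print(manip.tcp_to_tips)
c=cv2.resize(f[190:285,130:410],None,fx=2.85,fy=2.85,interpolation=cv2.INTER_CUBIC)
cv2.imwrite("pics/crop1.png",cv2.cvtColor(c,cv2.COLOR_RGB2BGR))
hsv=cv2.cvtColor(f,cv2.COLOR_RGB2HSV)
def comps(m,lo,roi):
    k=np.zeros(m.shape,np.uint8);a,b,c,d=roi;k[b:d,a:c]=m[b:d,a:c]
    n,l,s,ce=cv2.connectedComponentsWithStats(k)
    return [(l==i,s[i],ce[i]) for i in range(1,n) if s[i][4]>lo]
print("bases")
for m,s,ce in comps((((hsv[...,2]>150)&(hsv[...,1]<60))*1).astype(np.uint8),100,(205,208,306,262)):
    print(s,ce.round(1),at(p,*ce,.0515).round(4))
def rect(m,z,nm):
    cn=max(cv2.findContours(m.astype(np.uint8),0,1)[0],key=cv2.contourArea)
    b=cv2.boxPoints(cv2.minAreaRect(cn)); w=np.array([at(p,u,v,z) for u,v in b])
    print(nm,w.mean(0).round(4),"\n",w[:,:2].round(3), [np.linalg.norm(w[i]-w[i-1]).round(3) for i in range(4)])
H,S,V=hsv[...,0],hsv[...,1],hsv[...,2]
r=np.zeros(H.shape,bool);r[180:290,340:410]=1
rect(r&((H<8)|(H>172))&(S>130),.02,"red")
r=np.zeros(H.shape,bool);r[190:290,130:195]=1
rect(r&(H>45)&(H<80)&(S>70),.02,"green")
r=np.zeros(H.shape,bool);r[200:275,196:314]=1
rect(r&(V<110),.04,"plate")
```

```text
0.025
bases
[213 216  21  21 323] [223.1 226.2] [0.519  0.1555 0.0515]
[243 224  21  21 325] [253. 234.] [0.4962 0.0686 0.0515]
[279 231  20  20 320] [288.3 240.4] [ 0.4769 -0.0338  0.0515]
red [ 0.4885 -0.2945  0.02  ] 
 [[ 0.606 -0.221]
 [ 0.613 -0.358]
 [ 0.371 -0.368]
 [ 0.365 -0.231]] [np.float64(0.241), np.float64(0.138), np.float64(0.243), np.float64(0.136)]
green [0.5559 0.4027 0.02  ] 
 [[0.541 0.41 ]
 [0.571 0.41 ]
 [0.571 0.395]
 [0.541 0.395]] [np.float64(0.015), np.float64(0.03), np.float64(0.015), np.float64(0.03)]
plate [0.4873 0.0647 0.04  ] 
 [[ 0.425  0.218]
 [ 0.578  0.204]
 [ 0.549 -0.09 ]
 [ 0.396 -0.073]] [np.float64(0.293), np.float64(0.154), np.float64(0.295), np.float64(0.154)]
```

View pics/crop1.png

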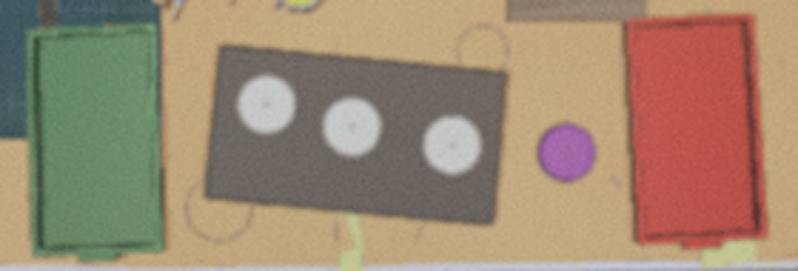

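The crop confirms the three grey discs on the plate, with the purple disc off to the right. I'm moving over the plate with the tool turned to align with the world axes and the fingers shut.

>>> arm_command(
  moves=[
    [-1,[1,-1,0],0.0676],
    [-1,[1,-1,0],0.0676],
    [-1,[1,-1,0],0.0676],
    [-1,[1,-1,0],0.0676],
    [-1,[1,-1,0],0.0676],
    [-1,[1,-1,0],0.0676],
    [-1,[1,-1,0],0.0676],
  ],
)

```text
time: 1.18
tool_pos: [0.3332, -0.3693, 0.2566]
tool_rot: [0.0, 1.0, 0.002, 0.0]
contact_force: [-0.3, -0.6, -0.5]
gripper_width: 0.007
grasp_force: 0.0
```

>>> arm_command(
  moves=[
    [-1,[0.3,-1,0],0],
    [-1,[0.3,-1,0],0],
    [-1,[0.3,-1,0],0],
    [-1,[0.3,-1,0],0],
    [-1,[0.3,-1,0],0],
  ],
)

```text
time: 1.6
tool_pos: [0.3785, -0.2182, 0.2566]
tool_rot: [-0.0, 1.0, 0.002, 0.001]
contact_force: [0.3, -0.7, 0.5]
gripper_width: 0.0
grasp_force: 0.0
```

>>> arm_command(
  moves=[
    [-1,[0.3,-1,0],0],
    [-1,[0.3,-1,0],0],
    [-1,[0.3,-1,0],0],
    [-1,[0.3,-1,0],0],
    [-1,[0.3,-1,0],0],
  ],
)

```text
time: 2.02
tool_pos: [0.4237, -0.0682, 0.2567]
tool_rot: [-0.001, 1.0, 0.002, 0.001]
contact_force: [-0.5, -0.3, -0.5]
gripper_width: 0.003
grasp_force: 0.0
```

>>> arm_command(
  moves=[
    [-1,[0.3,-1,0],0],
    [-1,[0.3,-1,0],0],
    [-1,[0.3,-1,0],0],
    [-1,[0.3,-1,0],0],
    [-1,[0.3,-1,0],0],
  ],
)

```text
time: 2.43
tool_pos: [0.4691, 0.0817, 0.2565]
tool_rot: [-0.001, 1.0, 0.002, 0.0]
contact_force: [-0.1, -0.5, 0.2]
gripper_width: -0.001
grasp_force: 0.0
```

```bash
cat >> h.py <<'E'
def discs(p,z=.0515,lo=400):
    # fits light grey discs in a wrist picture; returns world centres of the tops
    h=cv2.cvtColor(p["frame"],cv2.COLOR_RGB2HSV)
    m=((h[...,2]>150)&(h[...,1]<50)).astype(np.uint8)
    m=cv2.morphologyEx(m,cv2.MORPH_OPEN,np.ones((5,5)))
    for c in cv2.findContours(m,0,1)[0]:
        if cv2.contourArea(c)>lo:
            w=np.array([at(p,*q[0],z)[:2] for q in c]); (x,y),r=cv2.minEnclosingCircle(w.astype(np.float32))
            px=c[:,0].mean(0); print("disc",px.round(),"mean",w.mean(0).round(4),"circ",round(x,4),round(y,4),"r",round(r,4))
E
python3 - <<'E'
from h import *
s=manip.state();print(s["time"],s["tool_pos"],s["tool_rot"],s["contact_force"],s["gripper_width"])
p=manip.grab_frame("wrist");save(p,"w1.png");discs(p)
R=np.array(p["R"]);print(-R.T@p["t"])
E
```

```text
2.4333 [0.46905242 0.08167833 0.25646618] [-6.59362550e-04  9.99997884e-01  1.92954743e-03  2.71993720e-04] [-0.05702399 -0.49726991  0.20764874] -0.0009725567385594788
disc [384. 244.] mean [ 0.3739 -0.1003] circ 0.3741 -0.1028 r 0.1241
disc [345. 168.] mean [ 0.478  -0.0343] circ 0.4776 -0.0345 r 0.0285
disc [262. 150.] mean [0.5003 0.0683] circ 0.4981 0.0686 r 0.0295
disc [189. 133.] mean [0.5203 0.1554] circ 0.5198 0.1556 r 0.029
[0.54460617 0.08130305 0.37446426]
```

View pics/w1.png

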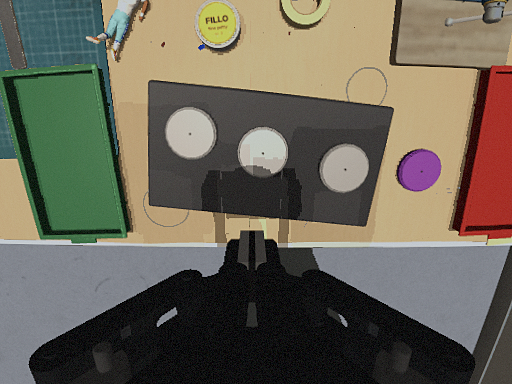

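The wrist view agrees with the top view to about 1.5 mm. The bases are at (190,133), (262,150) and (345,168) and purple is at (419,170). I'll press base 1 (leftmost) on its near rim, with the fingers shut.

>>> arm_command(
  moves=[
    [-1,[0.147,-0.493,0.9],0],
    [-1,[0.147,-0.493,0.9],0],
    [-1,[0.147,-0.493,0.9],0],
    [-1,[0.147,-0.493,0.9],0],
    [-1,[0.147,-0.493,0.9],0],
    [-1,[0.147,-0.493,0.9],0],
  ],
)

```text
time: 2.98
tool_pos: [0.4889, 0.1513, 0.1197]
tool_rot: [0.001, 1.0, -0.0, -0.002]
contact_force: [-0.2, -0.4, -0.2]
gripper_width: -0.001
grasp_force: 0.0
```

>>> arm_command(
  moves=[
    [-1,[0,0,0.2],0],
    [-1,[0,0,0.27],0],
    [-1,[0,0,0.27],0],
    [-1,[0,0,0.27],0],
    [-1,[0,0,0.27],0],
  ],
)

```text
time: 3.4
tool_pos: [0.4908, 0.1525, 0.0829]
tool_rot: [-0.0, 1.0, -0.0, 0.001]
contact_force: [0.2, -0.6, 0.5]
gripper_width: 0.002
grasp_force: 0.0
```

Run:
```python
from h import *
s=manip.state();print(s["time"],s["tool_pos"],s["contact_force"])
p=manip.grab_frame("wrist");save(p,"w2.png");discs(p)
```

```text
3.4 [0.49076217 0.15250951 0.0828515 ] [ 0.21358769 -0.64043474  0.50753014]
disc [ 16. 366.] mean [0.3759 0.3402] circ 0.3758 0.3405 r 0.0284
disc [489. 354.] mean [ 0.3881 -0.0336] circ 0.3804 -0.0321 r 0.0392
disc [502. 258.] mean [ 0.4747 -0.0158] circ 0.4744 -0.0223 r 0.0271
disc [388. 228.] mean [0.4974 0.0674] circ 0.4962 0.0675 r 0.0289
disc [243. 180.] mean [0.5284 0.157 ] circ 0.5218 0.1556 r 0.0295
```

View pics/w2.png

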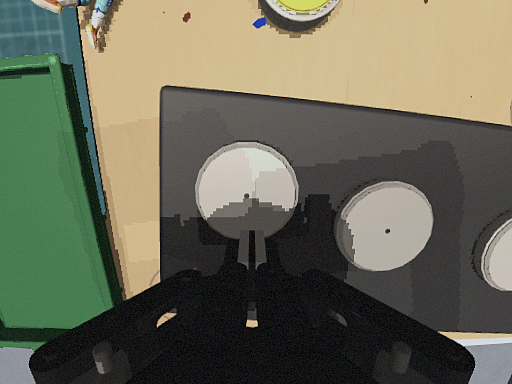

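The tips sit over base 1's near rim at about (252,245). Next I'll lower in small steps and watch the force.

>>> arm_command(
  moves=[
    [-1,[0,0,0.02],0],
    [-1,[0,0,0.02],0],
    [-1,[0,0,0.02],0],
    [-1,[0,0,0.02],0],
  ],
)

```text
time: 3.78
tool_pos: [0.4895, 0.1531, 0.078]
tool_rot: [-0.0, 1.0, 0.0, 0.0]
contact_force: [0.2, -0.3, -0.1]
gripper_width: -0.003
grasp_force: 0.0
```

>>> arm_command(
  moves=[
    [-1,[0,0,0.0067],0],
    [-1,[0,0,0.0067],0],
    [-1,[0,0,0.0067],0],
  ],
)

```text
time: 4.03
tool_pos: [0.4894, 0.1531, 0.0768]
tool_rot: [-0.0, 1.0, 0.0, -0.0]
contact_force: [-0.0, 0.5, 0.3]
gripper_width: 0.002
grasp_force: 0.1
```

>>> arm_command(
  moves=[
    [-1,[0,0,0.0067],0],
    [-1,[0,0,0.0067],0],
    [-1,[0,0,0.0067],0],
  ],
)

```text
time: 4.28
tool_pos: [0.4893, 0.153, 0.0757]
tool_rot: [-0.0, 1.0, 0.0, -0.0]
contact_force: [-0.1, 0.8, 1.7]
gripper_width: 0.0
grasp_force: 0.5
```

>>> arm_command(
  moves=[
    [-1,[0,0,0.0067],0],
    [-1,[0,0,0.0067],0],
    [-1,[0,0,0.0067],0],
  ],
)

```text
time: 4.53
tool_pos: [0.4894, 0.1531, 0.0754]
tool_rot: [0.0, 1.0, 0.0, -0.0]
contact_force: [-2.6, -0.7, 5.2]
gripper_width: -0.003
grasp_force: 2.7
```

Run:
```python
from h import *
s=manip.state();print(s["time"],s["tool_pos"],s["contact_force"],s["ft_torque"])
p=manip.grab_frame("wrist");save(p,"w3.png");discs(p)
q=cv2.imread("pics/w3.png"); o=cv2.imread("pics/w2.png")
a=[cv2.resize(i[110:290,150:330],(400,400),interpolation=cv2.INTER_CUBIC) for i in(o,q)]
cv2.imwrite("pics/cmp1.png",np.hstack(a))
```

```text
4.5333 [0.48943769 0.15306251 0.07538336] [-2.55526354 -0.6728512   5.24186769] [-0.08501447  0.48435447 -0.00470682]
disc [ 15. 370.] mean [0.3798 0.3334] circ 0.3805 0.3361 r 0.0237
disc [488. 360.] mean [ 0.3896 -0.0258] circ 0.3859 -0.0259 r 0.034
disc [505. 268.] mean [ 0.4709 -0.0118] circ 0.4708 -0.0147 r 0.0198
disc [396. 229.] mean [0.4984 0.0672] circ 0.4968 0.0678 r 0.0292
disc [244. 183.] mean [0.5268 0.1566] circ 0.5211 0.1557 r 0.0299
```

View pics/cmp1.png

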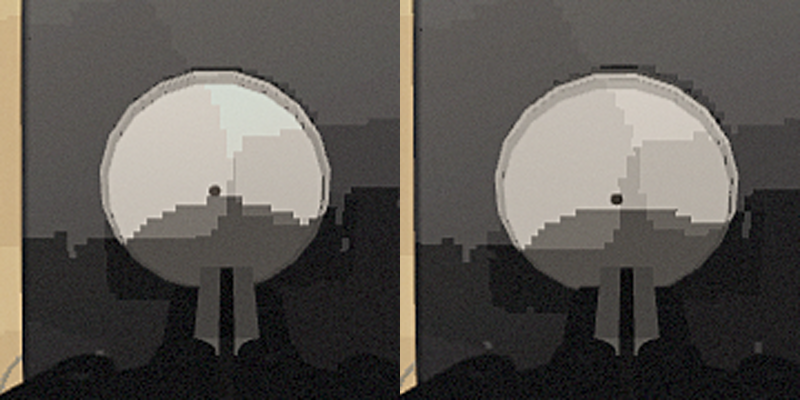

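>>> arm_command(
  moves=[
    [-1,[0,0,0.0067],0],
    [-1,[0,0,0.0067],0],
    [-1,[0,0,0.0067],0],
  ],
)

```text
time: 4.83
tool_pos: [0.4895, 0.1531, 0.0753]
tool_rot: [0.0, 1.0, 0.0, -0.001]
contact_force: [-5.9, -1.6, 10.5]
gripper_width: -0.002
grasp_force: 5.5
```

The right-hand frame (pressed) shows a thicker far-side band and a dark gap under the far rim near (620,67), which suggests tilt. I'll run the same press on base 2 to compare.

>>> arm_command(
  moves=[
    [-1,[0,0,-0.15],0],
    [-1,[-0.148,0.563,-0.15],0],
    [-1,[-0.148,0.563,-0.15],0],
    [-1,[-0.148,0.563,-0.15],0],
    [-1,[-0.148,0.563,-0.15],0],
    [-1,[-0.148,0.563,-0.0267],0],
    [-1,[-0.148,0.563,-0.0267],0],
    [-1,[-0.148,0.563,-0.0267],0],
    [-1,[-0.148,0.563,-0.0267],0],
    [-1,[-0.148,0.563,-0.0267],0],
  ],
)

```text
time: 5.67
tool_pos: [0.4671, 0.0693, 0.0776]
tool_rot: [-0.0, 1.0, 0.001, -0.0]
contact_force: [0.0, -1.2, -0.1]
gripper_width: -0.003
grasp_force: 0.0
```

Run:
```python
from h import *
p=manip.grab_frame("wrist");save(p,"w4.png");discs(p)
```

```text
disc [ 24. 351.] mean [0.3738 0.2396] circ 0.3681 0.2369 r 0.0463
disc [478. 346.] mean [ 0.3794 -0.0998] circ 0.3703 -0.0921 r 0.045
disc [420. 220.] mean [ 0.4812 -0.0321] circ 0.4785 -0.0328 r 0.0306
disc [252. 182.] mean [0.5045 0.0682] circ 0.4975 0.0683 r 0.0304
disc [ 98. 149.] mean [0.5227 0.153 ] circ 0.5202 0.1535 r 0.0304
```

>>> arm_command(
  moves=[
    [-1,[0,0,0.0067],0],
    [-1,[0,0,0.0067],0],
    [-1,[0,0,0.0067],0],
  ],
)

```text
time: 5.97
tool_pos: [0.4674, 0.0689, 0.077]
tool_rot: [-0.0, 1.0, 0.0, 0.0]
contact_force: [-0.1, 0.7, 2.3]
gripper_width: -0.001
grasp_force: 1.1
```

>>> arm_command(
  moves=[
    [-1,[0,0,0.0067],0],
    [-1,[0,0,0.0067],0],
    [-1,[0,0,0.0067],0],
  ],
)

```text
time: 6.22
tool_pos: [0.4674, 0.0689, 0.077]
tool_rot: [-0.0, 1.0, 0.0, -0.0]
contact_force: [-5.2, 1.4, 8.2]
gripper_width: -0.002
grasp_force: 4.4
```

>>> arm_command(
  moves=[
    [-1,[0,0,0.0067],0],
    [-1,[0,0,0.0067],0],
    [-1,[0,0,0.0067],0],
  ],
)

```text
time: 6.47
tool_pos: [0.4675, 0.0689, 0.0769]
tool_rot: [-0.0, 1.0, 0.0, -0.001]
contact_force: [-8.1, 1.4, 14.8]
gripper_width: 0.005
grasp_force: 7.6
```

Run:
```python
from h import *
p=manip.grab_frame("wrist");save(p,"w5.png");discs(p)
q=cv2.imread("pics/w5.png"); o=cv2.imread("pics/w4.png")
a=[cv2.resize(i[110:290,150:330],(400,400),interpolation=cv2.INTER_CUBIC) for i in(o,q)]
cv2.imwrite("pics/cmp2.png",np.hstack(a))
```

```text
disc [ 23. 352.] mean [0.3744 0.239 ] circ 0.3689 0.2364 r 0.0455
disc [479. 347.] mean [ 0.3798 -0.0998] circ 0.3709 -0.0925 r 0.0445
disc [420. 221.] mean [ 0.4812 -0.0318] circ 0.4785 -0.0329 r 0.0306
disc [252. 182.] mean [0.5051 0.0678] circ 0.4976 0.0683 r 0.0304
disc [ 98. 150.] mean [0.523  0.1524] circ 0.5204 0.1541 r 0.0304
```

View pics/cmp2.png

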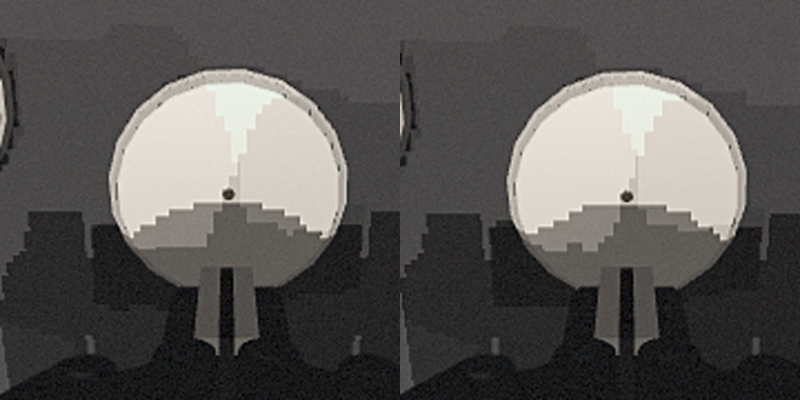

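Base 2 is true: it went stiff at 77.0 mm and the picture didn't change. Base 1 gave about 1.6 mm, so it rocks. Base 3 gets the same press.

>>> arm_command(
  moves=[
    [-1,[0,0,-0.15],0],
    [-1,[-0.134,0.686,-0.15],0],
    [-1,[-0.134,0.686,-0.15],0],
    [-1,[-0.134,0.686,-0.15],0],
    [-1,[-0.134,0.686,-0.15],0],
    [-1,[-0.134,0.686,-0.02],0],
    [-1,[-0.134,0.686,-0.02],0],
    [-1,[-0.134,0.686,-0.02],0],
    [-1,[-0.134,0.686,-0.02],0],
    [-1,[-0.134,0.686,-0.02],0],
  ],
)

```text
time: 7.35
tool_pos: [0.4468, -0.0338, 0.0775]
tool_rot: [-0.0, 1.0, 0.0, -0.0]
contact_force: [0.4, -0.2, 0.2]
gripper_width: -0.0
grasp_force: 0.0
```

>>> arm_command(
  moves=[
    [-1,[0,0,0.0067],0],
    [-1,[0,0,0.0067],0],
    [-1,[0,0,0.0067],0],
  ],
)

```text
time: 7.6
tool_pos: [0.4471, -0.0339, 0.077]
tool_rot: [-0.0, 1.0, 0.0, -0.0]
contact_force: [-1.7, 0.9, 2.9]
gripper_width: 0.001
grasp_force: 1.7
```

>>> arm_command(
  moves=[
    [-1,[0,0,0.0067],0],
    [-1,[0,0,0.0067],0],
    [-1,[0,0,0.0067],0],
  ],
)

```text
time: 7.85
tool_pos: [0.4472, -0.034, 0.0769]
tool_rot: [-0.0, 1.0, 0.0, -0.001]
contact_force: [-6.3, 2.9, 10.0]
gripper_width: 0.001
grasp_force: 5.1
```

>>> arm_command(
  moves=[
    [-1,[0,0,0.0067],0],
    [-1,[0,0,0.0067],0],
    [-1,[0,0,0.0067],0],
  ],
)

```text
time: 8.1
tool_pos: [0.4473, -0.034, 0.0769]
tool_rot: [-0.0, 1.0, 0.0, -0.001]
contact_force: [-8.7, 2.6, 16.6]
gripper_width: 0.001
grasp_force: 8.3
```

Base 3 is true as well. So base 1 goes to the red tray and bases 2 and 3 go to the green. I'm lifting, opening part-way and returning to base 1, with a look on the way.

>>> arm_command(
  moves=[
    [-1,[0,0,-0.25],0],
    [0.72,[0.3,-0.9,-0.8],0],
    [0.72,[0.3,-0.9,-0.8],0],
    [0.72,[0.3,-0.9,-0.8],0],
    [0.72,[0.3,-0.9,-0.8],0],
    [0.72,[0.3,-0.9,-0.8],0],
    [0.72,[0.3,-0.9,-0.8],0],
    [0.72,[0.3,-0.9,-0.8],0],
  ],
)

```text
time: 8.77
tool_pos: [0.4915, 0.1005, 0.1938]
tool_rot: [0.0, 1.0, 0.0, -0.001]
contact_force: [0.2, 0.1, 0.2]
gripper_width: 0.856
grasp_force: 0.0
```

Run:
```python
from h import *
s=manip.state();print(s["tool_pos"],s["gripper_width"])
p=manip.grab_frame("wrist");save(p,"w6.png");discs(p)
# trays from top and earlier wrist w1-style view
t=manip.grab_frame("top")
def tray(p,kind,z=.022):
    h=cv2.cvtColor(p["frame"],cv2.COLOR_RGB2HSV);H,S=h[...,0],h[...,1]
    m=((H>50)&(H<75)&(S>75)) if kind=="green" else (((H<6)|(H>174))&(S>150))
    m=cv2.morphologyEx(m.astype(np.uint8),cv2.MORPH_OPEN,np.ones((5,5)))
    e=manip.search_frame(p,kind+"_tray")
    if not e: print(kind,"none");return
    l,tp,r,b=[int(v) for v in e[0]["extent"]];k=np.zeros_like(m);k[max(tp-4,0):b+5,max(l-4,0):r+5]=m[max(tp-4,0):b+5,max(l-4,0):r+5]
    c=np.vstack(cv2.findContours(k,0,1)[0])
    w=np.array([at(p,*q[0],z)[:2] for q in c],np.float32)
    print(kind,e[0]["confidence"],cv2.minAreaRect(w*1000), w.min(0),w.max(0))
for q in(t,p):
    for k in("green","red"): tray(q,k)
```

```text
[0.49154825 0.10053537 0.19378193] 0.8563909203334406
disc [445. 278.] mean [ 0.3829 -0.1287] circ 0.3829 -0.1309 r 0.0839
disc [380. 201.] mean [ 0.4777 -0.0344] circ 0.4767 -0.0347 r 0.0293
disc [288. 170.] mean [0.5109 0.0636] circ 0.507 0.0641 r 0.0275
disc [195. 160.] mean [0.5211 0.1556] circ 0.5203 0.1558 r 0.0296Traceback (most recent call last):
  File "<stdin>", line 17, in <module>
  File "<stdin>", line 13, in tray
    return _nx.concatenate(arrs, 0, dtype=dtype, casting=casting)
           ~~~~~~~~~~~~~~~^^^^^^^^^^^^^^^^^^^^^^^^^^^^^^^^^^^^^^^
ValueError: need at least one array to concatenate
```

View pics/w6.png

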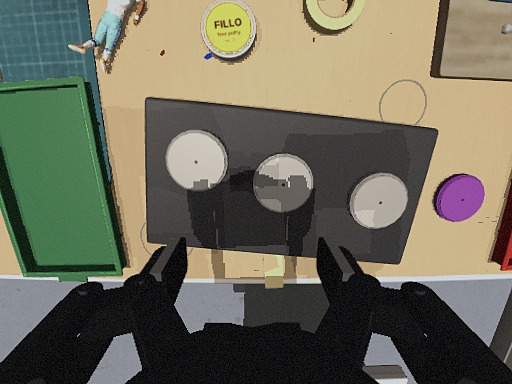

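The wrist view now shows base 1 at (195,160). I'll descend over it with the fingers open and stop short of the plate, then feel for the plate to set the fingertip height.

>>> arm_command(
  moves=[
    [0.72,[0.192,-0.368,0.2],0],
    [0.72,[0.192,-0.368,0.4],0],
    [0.72,[0.192,-0.368,0.6],0],
    [0.72,[0.192,-0.368,0.7],0],
    [0.72,[0.192,-0.368,0.865],0],
    [0.72,[0.192,-0.368,0.865],0],
    [0.72,[0.192,-0.368,0.865],0],
    [0.72,[0.192,-0.368,0.865],0],
  ],
)

```text
time: 9.58
tool_pos: [0.5214, 0.1553, 0.0658]
tool_rot: [-0.0, 1.0, -0.001, 0.0]
contact_force: [0.6, -0.5, 0.3]
gripper_width: 0.859
grasp_force: 0.0
```

>>> arm_command(
  moves=[
    [0.72,[0,0,0.03],0],
    [0.72,[0,0,0.03],0],
    [0.72,[0,0,0.03],0],
  ],
)

```text
time: 9.83
tool_pos: [0.5216, 0.1558, 0.0616]
tool_rot: [-0.0, 1.0, -0.0, 0.001]
contact_force: [0.2, -0.4, -0.3]
gripper_width: 0.864
grasp_force: 0.0
```

>>> arm_command(
  moves=[
    [0.72,[0,0,0.0133],0],
    [0.72,[0,0,0.0133],0],
    [0.72,[0,0,0.0133],0],
  ],
)

```text
time: 10.08
tool_pos: [0.521, 0.1559, 0.0586]
tool_rot: [-0.0, 1.0, 0.0, 0.0]
contact_force: [-0.1, 0.5, 0.5]
gripper_width: 0.86
grasp_force: 0.0
```

>>> arm_command(
  moves=[
    [0.72,[0,0,0.008],0],
    [0.72,[0,0,0.008],0],
    [0.72,[0,0,0.008],0],
  ],
)

```text
time: 10.33
tool_pos: [0.5208, 0.1559, 0.0572]
tool_rot: [0.0, 1.0, 0.0, -0.0]
contact_force: [0.8, -0.5, -0.6]
gripper_width: 0.862
grasp_force: 0.0
```

>>> arm_command(
  moves=[
    [0.72,[0,0,0.008],0],
    [0.72,[0,0,0.008],0],
    [0.72,[0,0,0.008],0],
  ],
)

```text
time: 10.58
tool_pos: [0.5212, 0.1559, 0.0563]
tool_rot: [-0.0, 1.0, 0.0, 0.0]
contact_force: [0.5, 0.3, 1.2]
gripper_width: 0.856
grasp_force: 0.4
```

>>> arm_command(
  moves=[
    [0.72,[0,0,0.008],0],
    [0.72,[0,0,0.008],0],
    [0.72,[0,0,0.008],0],
  ],
)

```text
time: 10.83
tool_pos: [0.5212, 0.1559, 0.0562]
tool_rot: [0.0, 1.0, 0.0, -0.0]
contact_force: [-4.2, 0.0, 8.5]
gripper_width: 0.856
grasp_force: 4.2
```

Contact came at 56.3 mm, as the finger linkage predicts. I'm raising to 61.5 mm and closing.

>>> arm_command(
  moves=[
    [0.72,[0,0,-0.042],0],
    [0.72,[0,0,-0.042],0],
    [0.72,[0,0,-0.042],0],
    [-1,[0,0,-0.042],0],
    [-1,[0,0,-0.042],0],
    [-1,[0,0,-0.042],0],
    [-1,[0,0,-0.042],0],
    [-1,[0,0,-0.042],0],
    [-1,[0,0,-0.042],0],
  ],
)

```text
time: 11.58
tool_pos: [0.5213, 0.1559, 0.0619]
tool_rot: [-0.0, 1.0, 0.0, 0.0]
contact_force: [-1.9, 0.4, 4.2]
gripper_width: 0.69
grasp_force: 64.1
```

>>> arm_command(
  moves=[
    [-1,[0,0,-0.05],0],
    [-1,[0,0,-0.1],0],
    [-1,[0,0,-0.3],0],
    [-1,[0,0,-0.6],0],
    [-1,[0,0,-0.6],0],
    [-1,[0,0,-0.6],0],
  ],
)

```text
time: 12.08
tool_pos: [0.5235, 0.1563, 0.1557]
tool_rot: [-0.001, 1.0, 0.0, 0.004]
contact_force: [-0.0, -0.5, -0.5]
gripper_width: 0.688
grasp_force: 64.7
```

Run:
```python
from h import *
s=manip.state();print(s["time"],s["tool_pos"],s["gripper_width"],s["grasp_force"])
p=manip.grab_frame("wrist");save(p,"w7.png")
t=manip.grab_frame("top");save(t,"t7.png")
for k in("red","green"):
  e=manip.search_frame(t,k+"_tray");x=e[0]["extent"] if e else None
  print(k,x)
f=t["frame"];print(f[240,162],f[235,375],cv2.cvtColor(f[240:241,162:163],cv2.COLOR_RGB2HSV))
q=cv2.imread("pics/w7.png");o=cv2.resize(cv2.imread("pics/t7.png")[150:290,120:420],None,fx=1.5,fy=2.0)
cv2.imwrite("pics/v7.png",np.vstack([q,np.pad(cv2.resize(o,(512,214)),((0,2),(0,0),(0,0)))]))
```

```text
12.0833 [0.52346508 0.15628461 0.15573678] 0.6877113904350537 64.68632622621953
red [348.2, 194.2, 398.5, 276.9]
green [137.3, 200.2, 188.5, 281.4]
[114 149 112] [193  88  76] [[[ 58  63 149]]]
```

View pics/v7.png

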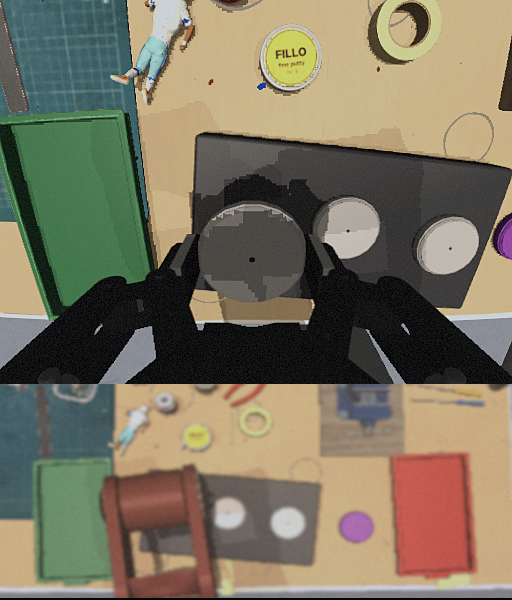

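Base 1 is held level at (252,250) in the wrist view, and the rest is undisturbed. Carrying it right to the red tray.

>>> arm_command(
  moves=[
    [-1,[-0.06,0.2,0],0],
    [-1,[-0.06,0.45,0],0],
    [-1,[-0.06,0.7,0],0],
    [-1,[-0.06,1,0],0],
    [-1,[-0.06,1,0],0],
  ],
)

```text
time: 12.7
tool_pos: [0.5108, 0.0009, 0.1494]
tool_rot: [0.001, 1.0, -0.003, -0.002]
contact_force: [0.6, 0.3, -0.6]
gripper_width: 0.69
grasp_force: 64.8
```

>>> arm_command(
  moves=[
    [-1,[-0.06,0.25,0],0],
    [-1,[-0.06,0.5,0],0],
    [-1,[-0.06,0.75,0],0],
    [-1,[-0.06,1,0],0],
  ],
)

```text
time: 13.03
tool_pos: [0.5017, -0.145, 0.1494]
tool_rot: [-0.001, 1.0, 0.0, -0.001]
contact_force: [1.6, -0.0, 0.1]
gripper_width: 0.687
grasp_force: 64.8
```

>>> arm_command(
  moves=[
    [-1,[-0.07,0.25,0],0],
    [-1,[-0.07,0.5,0],0],
    [-1,[-0.07,0.75,0],0],
    [-1,[-0.07,1,0],0],
    [-1,[-0.07,1,0],0],
    [-1,[-0.07,1,0],0],
    [-1,[-0.07,1,0],0],
  ],
)

```text
time: 13.62
tool_pos: [0.4918, -0.2931, 0.1494]
tool_rot: [-0.001, 1.0, -0.0, -0.001]
contact_force: [-1.3, 1.2, -1.1]
gripper_width: 0.688
grasp_force: 64.9
```

```bash
cat >> h.py <<'E'
def tray(p,kind,z):
    H,S,V=cv2.split(cv2.cvtColor(p["frame"],cv2.COLOR_RGB2HSV))
    m=((H>48)&(H<75)&(S>55)) if kind=="green" else (((H<8)|(H>172))&(S>110))
    m=cv2.morphologyEx((m&(V>30)).astype(np.uint8),cv2.MORPH_OPEN,np.ones((5,5)))
    c=max(cv2.findContours(m,0,1)[0],key=cv2.contourArea)
    w=np.array([at(p,*q[0],z)[:2] for q in c],np.float32)*1000
    r=cv2.minAreaRect(w); print(kind,np.round(r[0]),np.round(r[1]),round(r[2],1),"\n",cv2.boxPoints(r).round())
E
python3 - <<'E'
from h import *
s=manip.state();print(s["time"],s["tool_pos"],s["gripper_width"],s["grasp_force"])
p=manip.grab_frame("wrist");save(p,"w8.png")
t=manip.grab_frame("top")
tray(t,"green",.02);tray(p,"red",.022)
E
```

```text
13.6167 [ 0.49181469 -0.29311538  0.14944767] 0.6881873266781446 64.87929607043043
green [481. 338.] [242. 135.] 2.1 
 [[358. 401.]
 [363. 266.]
 [605. 275.]
 [600. 410.]]
red [ 528. -293.] [166. 137.] 2.0 
 [[ 443. -228.]
 [ 447. -365.]
 [ 613. -359.]
 [ 608. -222.]]
```

View pics/w8.png

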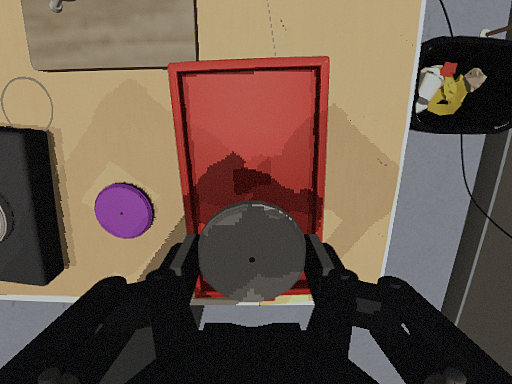

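The red tray lies under the held base with even margins (tray walls at columns 185 and 325). Lowering.

>>> arm_command(
  moves=[
    [-1,[0,0,0.2],0],
    [-1,[0,0,0.4],0],
    [-1,[0,0,0.6],0],
    [-1,[0,0,0.7],0],
    [-1,[0,0,0.79],0],
    [-1,[0,0,0.79],0],
    [-1,[0,0,0.79],0],
    [-1,[0,0,0.79],0],
    [-1,[0,0,0.79],0],
  ],
)

```text
time: 14.47
tool_pos: [0.4938, -0.2948, 0.0347]
tool_rot: [0.001, 1.0, 0.0, 0.001]
contact_force: [-0.2, -0.0, -0.8]
gripper_width: 0.686
grasp_force: 64.9
```

>>> arm_command(
  moves=[
    [-1,[0,0,0.02],0],
    [-1,[0,0,0.02],0],
    [-1,[0,0,0.02],0],
  ],
)

```text
time: 14.72
tool_pos: [0.4926, -0.2943, 0.0301]
tool_rot: [0.0, 1.0, -0.0, 0.0]
contact_force: [0.2, -0.1, -0.4]
gripper_width: 0.689
grasp_force: 64.9
```

>>> arm_command(
  moves=[
    [-1,[0,0,0.008],0],
    [-1,[0,0,0.008],0],
    [-1,[0,0,0.008],0],
  ],
)

```text
time: 14.97
tool_pos: [0.4924, -0.2941, 0.0284]
tool_rot: [-0.0, 1.0, -0.0, -0.0]
contact_force: [-1.2, -0.8, -0.1]
gripper_width: 0.69
grasp_force: 64.9
```

>>> arm_command(
  moves=[
    [-1,[0,0,0.008],0],
    [-1,[0,0,0.008],0],
    [-1,[0,0,0.008],0],
  ],
)

```text
time: 15.22
tool_pos: [0.4924, -0.2941, 0.0272]
tool_rot: [-0.0, 1.0, 0.0, -0.0]
contact_force: [-1.1, 0.5, -1.1]
gripper_width: 0.685
grasp_force: 64.9
```

>>> arm_command(
  moves=[
    [-1,[0,0,0.006],0],
    [-1,[0,0,0.006],0],
    [-1,[0,0,0.006],0],
  ],
)

```text
time: 15.47
tool_pos: [0.4924, -0.2941, 0.0263]
tool_rot: [-0.0, 1.0, 0.0, -0.0]
contact_force: [0.1, 0.0, -0.8]
gripper_width: 0.687
grasp_force: 64.9
```

>>> arm_command(
  moves=[
    [-1,[0,0,0.005],0],
    [-1,[0,0,0.005],0],
    [-1,[0,0,0.005],0],
  ],
)

```text
time: 15.72
tool_pos: [0.4926, -0.2942, 0.026]
tool_rot: [0.0, 1.0, 0.0, 0.0]
contact_force: [-1.3, 1.3, 2.6]
gripper_width: 0.687
grasp_force: 65.1
```

The base touched the floor at 26.0 mm, as computed. Releasing and going to base 2.

>>> arm_command(
  moves=[
    [0.72,[0,0,0],0],
    [0.72,[0,0,0],0],
    [0.72,[0,0,0],0],
    [0.72,[0,0,0],0],
    [0.72,[0,0,-0.2],0],
    [0.72,[0,0,-0.45],0],
    [0.72,[0,0,-0.9],0],
    [0.72,[0,0,-0.9],0],
    [0.72,[0,0,-0.9],0],
    [0.72,[0,0,-0.9],0],
  ],
)

```text
time: 16.55
tool_pos: [0.4937, -0.2951, 0.1634]
tool_rot: [0.002, 1.0, 0.0, 0.002]
contact_force: [0.1, 0.8, -0.6]
gripper_width: 0.857
grasp_force: 0.0
```

Run:
```python
from h import *
p=manip.grab_frame("wrist");save(p,"w9.png");discs(p,.016)
```

>>> arm_command(
  moves=[
    [0.72,[0,-1,0],0],
    [0.72,[0,-1,0],0],
    [0.72,[0,-1,0],0],
    [0.72,[0,-1,0],0],
    [0.72,[0,-1,0],0],
  ],
)

```text
time: 17.02
tool_pos: [0.4907, -0.1395, 0.1575]
tool_rot: [-0.002, 1.0, 0.002, -0.002]
contact_force: [-0.3, 0.1, -1.3]
gripper_width: 0.862
grasp_force: 0.0
```

>>> arm_command(
  moves=[
    [0.72,[0,-1,0],0],
    [0.72,[0,-1,0],0],
    [0.72,[0,-1,0],0],
    [0.72,[0,-1,0],0],
    [0.72,[0,-1,0],0],
    [0.72,[0,-1,0],0],
  ],
)

```text
time: 17.52
tool_pos: [0.4915, 0.0066, 0.1588]
tool_rot: [0.0, 1.0, 0.001, -0.002]
contact_force: [-0.7, -0.7, -0.6]
gripper_width: 0.864
grasp_force: 0.0
```

Run:
```python
from h import *
s=manip.state();print(s["time"],s["tool_pos"],s["gripper_width"])
p=manip.grab_frame("wrist");save(p,"w10.png");discs(p);tray(p,"green",.022)
```

```text
17.5167 [0.49150968 0.00659822 0.15876619] 0.8644637277557127
disc [388. 369.] mean [ 0.2832 -0.1545] circ 0.2776 -0.1576 r 0.0402
disc [115. 365.] mean [0.2888 0.1635] circ 0.2964 0.1697 r 0.0481
disc [ 25. 313.] mean [0.3601 0.2528] circ 0.3529 0.2488 r 0.0329
disc [475. 305.] mean [ 0.372  -0.2345] circ 0.3629 -0.2236 r 0.0446
disc [173. 187.] mean [0.5027 0.0755] circ 0.4976 0.0706 r 0.0291
green [420. 270.] [ 39. 123.] 72.5 
 [[356. 270.]
 [473. 234.]
 [485. 271.]
 [368. 307.]]
```

View pics/w9.png

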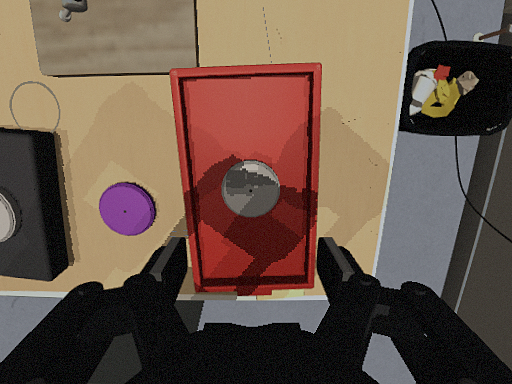

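Base 1 lies flat in the middle of the red tray at (251,188). Now grasping base 2.

>>> arm_command(
  moves=[
    [0.72,[0.035,-0.413,0],0],
    [0.72,[0.035,-0.413,0.1],0],
    [0.72,[0.035,-0.413,0.3],0],
    [0.72,[0.035,-0.413,0.45],0],
    [0.72,[0.035,-0.413,0.55],0],
    [0.72,[0.035,-0.413,0.64],0],
    [0.72,[0.035,-0.413,0.64],0],
    [0.72,[0.035,-0.413,0.64],0],
    [0.72,[0.035,-0.413,0.64],0],
    [0.72,[0.035,-0.413,0.64],0],
  ],
)

```text
time: 18.4
tool_pos: [0.4988, 0.0672, 0.0659]
tool_rot: [0.0, 1.0, -0.0, 0.001]
contact_force: [-0.5, 0.1, 0.5]
gripper_width: 0.863
grasp_force: 0.0
```

>>> arm_command(
  moves=[
    [0.72,[-0.006,-0.005,0.015],0],
    [0.72,[-0.006,-0.005,0.015],0],
    [0.72,[-0.006,-0.005,0.015],0],
    [0.72,[-0.006,-0.005,0.015],0],
  ],
)

```text
time: 18.73
tool_pos: [0.4969, 0.0686, 0.0627]
tool_rot: [0.0, 1.0, 0.0, 0.0]
contact_force: [0.6, -0.5, 0.7]
gripper_width: 0.86
grasp_force: 0.0
```

>>> arm_command(
  moves=[
    [-1,[0,0,0.005],0],
    [-1,[0,0,0.005],0],
    [-1,[0,0,0.005],0],
    [-1,[0,0,0.005],0],
    [-1,[0,0,0.005],0],
    [-1,[0,0,0.005],0],
  ],
)

```text
time: 19.23
tool_pos: [0.4976, 0.0686, 0.0628]
tool_rot: [0.0, 1.0, 0.0, 0.001]
contact_force: [-1.1, 0.1, 6.1]
gripper_width: 0.692
grasp_force: 64.7
```

>>> arm_command(
  moves=[
    [-1,[0,0,-0.05],0],
    [-1,[0,0,-0.1],0],
    [-1,[0,0,-0.3],0],
    [-1,[0,0,-0.6],0],
    [-1,[0,0,-0.6],0],
    [-1,[0,0,-0.6],0],
  ],
)

```text
time: 19.73
tool_pos: [0.4993, 0.0686, 0.1561]
tool_rot: [0.0, 1.0, 0.0, 0.004]
contact_force: [-0.6, 0.4, -1.4]
gripper_width: 0.69
grasp_force: 64.6
```

Run:
```python
from h import *
s=manip.state();print(s["time"],s["tool_pos"],s["gripper_width"],s["grasp_force"])
p=manip.grab_frame("wrist");save(p,"w11.png");discs(p);tray(p,"green",.022)
t=manip.grab_frame("top");tray(t,"green",.022)
print(manip.search_frame(t,"green_tray"))
```

```text
19.7333 [0.49930418 0.06857761 0.15607647] 0.6901668850791698 64.5889411540702
disc [130. 358.] mean [0.3153 0.2034] circ 0.3171 0.2099 r 0.0557
disc [373. 357.] mean [ 0.3157 -0.0674] circ 0.3175 -0.074 r 0.0564
disc [211. 316.] mean [0.3759 0.1094] circ 0.3758 0.1085 r 0.021
disc [ 23. 326.] mean [0.3546 0.3197] circ 0.3395 0.3154 r 0.0694
disc [476. 315.] mean [ 0.3696 -0.1742] circ 0.3544 -0.1633 r 0.0595
disc [363. 222.] mean [ 0.4795 -0.0338] circ 0.4784 -0.0326 r 0.0305
green [474. 288.] [ 97. 256.] 74.0 
 [[337. 277.]
 [584. 206.]
 [610. 300.]
 [364. 370.]]
green [481. 339.] [242. 137.] 2.2 
 [[357. 402.]
 [363. 266.]
 [605. 275.]
 [599. 412.]]
[{'extent': [136.9, 197.7, 187.9, 279.5], 'confidence': 0.97}]
```

Base 2 is held. Carrying it to the far slot of the green tray.

>>> arm_command(
  moves=[
    [-1,[0.145,-0.2,0],0],
    [-1,[0.145,-0.4,0],0],
    [-1,[0.145,-0.65,0],0],
    [-1,[0.145,-0.9,0],0],
    [-1,[0.145,-0.9,0],0],
  ],
)

```text
time: 20.3
tool_pos: [0.5168, 0.2082, 0.1493]
tool_rot: [-0.001, 1.0, 0.002, -0.002]
contact_force: [-1.1, -0.1, -0.7]
gripper_width: 0.688
grasp_force: 64.6
```

>>> arm_command(
  moves=[
    [-1,[0.145,-0.25,0],0],
    [-1,[0.145,-0.5,0],0],
    [-1,[0.145,-0.75,0],0],
    [-1,[0.145,-0.91,0],0],
    [-1,[0.145,-0.91,0],0],
    [-1,[0.145,-0.91,0],0],
    [-1,[0.145,-0.91,0],0],
  ],
)

```text
time: 20.88
tool_pos: [0.5394, 0.3391, 0.1497]
tool_rot: [0.001, 1.0, 0.0, -0.001]
contact_force: [0.5, 0.5, -0.5]
gripper_width: 0.688
grasp_force: 64.7
```

Run:
```python
from h import *
s=manip.state();print(s["time"],s["tool_pos"],s["gripper_width"],s["grasp_force"])
p=manip.grab_frame("wrist");save(p,"w12.png")
H,S,V=cv2.split(cv2.cvtColor(p["frame"],cv2.COLOR_RGB2HSV))
m=((H>45)&(H<78)&(S>60)&(V>25))
for r in (90,120,150,180,200):
    c=np.flatnonzero(m[r]); 
    if len(c): print(r,c[0],c[-1],at(p,c[0],r,.022)[:2].round(3),at(p,c[-1],r,.022)[:2].round(3))
for cc in (200,250,300):
    c=np.flatnonzero(m[:,cc]); 
    if len(c): print("col",cc,c[0],at(p,cc,c[0],.022)[:2].round(3))
```

```text
20.8833 [0.53942619 0.33907172 0.14970635] 0.6880273846844509 64.68760037263564
150 174 321 [0.581 0.41 ] [0.581 0.274]
180 177 392 [0.552 0.409] [0.552 0.203]
200 179 319 [0.532 0.409] [0.532 0.272]
col 200 129 [0.6   0.384]
col 250 127 [0.601 0.34 ]
col 300 125 [0.603 0.295]
```

The tray's rim runs from y 0.274 to 0.410 and its far edge is at x 0.600, so the slot is confirmed. Lowering.

>>> arm_command(
  moves=[
    [-1,[0,0,0.2],0],
    [-1,[0,0,0.4],0],
    [-1,[0,0,0.6],0],
    [-1,[0,0,0.7],0],
    [-1,[0,0,0.79],0],
    [-1,[0,0,0.79],0],
    [-1,[0,0,0.79],0],
    [-1,[0,0,0.79],0],
    [-1,[0,0,0.79],0],
  ],
)

```text
time: 21.68
tool_pos: [0.5419, 0.3408, 0.0356]
tool_rot: [-0.001, 1.0, -0.0, 0.002]
contact_force: [0.3, -0.2, 0.7]
gripper_width: 0.686
grasp_force: 64.7
```

>>> arm_command(
  moves=[
    [-1,[0,0,0.018],0],
    [-1,[0,0,0.018],0],
    [-1,[0,0,0.018],0],
    [-1,[0,0,0.018],0],
  ],
)

```text
time: 22.02
tool_pos: [0.5403, 0.3402, 0.0307]
tool_rot: [-0.0, 1.0, 0.0, 0.0]
contact_force: [-0.3, 0.1, -0.2]
gripper_width: 0.685
grasp_force: 64.7
```

>>> arm_command(
  moves=[
    [-1,[0,0,0.008],0],
    [-1,[0,0,0.008],0],
    [-1,[0,0,0.008],0],
  ],
)

```text
time: 22.27
tool_pos: [0.5401, 0.34, 0.0291]
tool_rot: [0.0, 1.0, 0.0, -0.0]
contact_force: [0.1, -0.1, 0.1]
gripper_width: 0.691
grasp_force: 64.7
```

>>> arm_command(
  moves=[
    [-1,[0.005,0,0.008],0],
    [-1,[0.005,0,0.008],0],
    [-1,[0.005,0,0.008],0],
  ],
)

```text
time: 22.52
tool_pos: [0.541, 0.34, 0.0279]
tool_rot: [0.0, 1.0, 0.0, -0.0]
contact_force: [-0.1, -0.5, -0.3]
gripper_width: 0.687
grasp_force: 64.7
```

>>> arm_command(
  moves=[
    [-1,[0,0,0.006],0],
    [-1,[0,0,0.006],0],
    [-1,[0,0,0.006],0],
  ],
)

```text
time: 22.77
tool_pos: [0.541, 0.34, 0.0271]
tool_rot: [0.0, 1.0, 0.0, -0.0]
contact_force: [-0.4, 0.5, -0.5]
gripper_width: 0.691
grasp_force: 64.7
```

>>> arm_command(
  moves=[
    [-1,[0,0,0.004],0],
    [-1,[0,0,0.004],0],
    [-1,[0,0,0.004],0],
  ],
)

```text
time: 23.02
tool_pos: [0.5411, 0.3401, 0.0268]
tool_rot: [-0.0, 1.0, 0.0, 0.0]
contact_force: [-0.6, -0.3, 1.7]
gripper_width: 0.687
grasp_force: 65.0
```

It touched down as computed. Releasing, lifting and going to base 3.

>>> arm_command(
  moves=[
    [0.72,[0,0,0],0],
    [0.72,[0,0,0],0],
    [0.72,[0,0,0],0],
    [0.72,[0,0,0],0],
    [0.72,[0,0,-0.2],0],
    [0.72,[0,0,-0.45],0],
    [0.72,[0,0,-0.9],0],
    [0.72,[0,0,-0.9],0],
    [0.72,[0,0,-0.9],0],
    [0.72,[0,0,-0.9],0],
  ],
)

```text
time: 23.85
tool_pos: [0.5424, 0.3408, 0.1646]
tool_rot: [-0.001, 1.0, 0.0, 0.002]
contact_force: [-0.4, -0.6, -0.2]
gripper_width: 0.86
grasp_force: 0.0
```

Run:
```python
from h import *
p=manip.grab_frame("wrist");save(p,"w13.png");discs(p,.016)
for d in manip.search_frame(p,"base_1"): e=d["extent"];print(d["confidence"],e,at(p,(e[0]+e[2])/2,(e[1]+e[3])/2,.014).round(3))
```

```text
disc [117. 363.] mean [0.2958 0.5237] circ 0.3017 0.534 r 0.0607
disc [493. 334.] mean [0.339  0.0153] circ 0.32 0.0133 r 0.065
disc [  9. 334.] mean [0.3386 0.6669] circ 0.3274 0.6709 r 0.047
disc [376.  36.] mean [0.6861 0.2275] circ 0.6872 0.23 r 0.0276
0.79 [225.9, 160.0, 281.9, 215.6] [0.542 0.338 0.014]
0.16 [179.0, 129.2, 323.2, 328.9] [0.495 0.341 0.014]
```

>>> arm_command(
  moves=[
    [0.72,[-0.14,0.83,0],0],
    [0.72,[-0.14,0.83,0],0],
    [0.72,[-0.14,0.83,0],0],
    [0.72,[-0.14,0.83,0],0],
    [0.72,[-0.14,0.83,0],0],
  ],
)

```text
time: 24.37
tool_pos: [0.5184, 0.2135, 0.1588]
tool_rot: [0.001, 1.0, -0.002, -0.002]
contact_force: [0.4, 0.4, -1.0]
gripper_width: 0.857
grasp_force: 0.0
```

>>> arm_command(
  moves=[
    [0.72,[-0.14,0.83,0],0],
    [0.72,[-0.14,0.83,0],0],
    [0.72,[-0.14,0.83,0],0],
    [0.72,[-0.14,0.83,0],0],
    [0.72,[-0.14,0.83,0],0],
  ],
)

```text
time: 24.78
tool_pos: [0.4986, 0.0902, 0.1604]
tool_rot: [-0.0, 1.0, -0.001, -0.001]
contact_force: [-0.8, 0.2, 0.2]
gripper_width: 0.861
grasp_force: 0.0
```

>>> arm_command(
  moves=[
    [0.72,[-0.14,0.83,0],0],
    [0.72,[-0.14,0.83,0],0],
    [0.72,[-0.14,0.83,0],0],
    [0.72,[-0.14,0.83,0],0],
    [0.72,[-0.14,0.83,0],0],
    [0.72,[-0.14,0.83,0],0],
    [0.72,[-0.14,0.83,0],0],
  ],
)

```text
time: 25.37
tool_pos: [0.4784, -0.0317, 0.1612]
tool_rot: [-0.0, 1.0, 0.001, -0.0]
contact_force: [-0.4, -0.1, 0.0]
gripper_width: 0.862
grasp_force: 0.0
```

Run:
```python
from h import *
s=manip.state();print(s["time"],s["tool_pos"],s["gripper_width"])
p=manip.grab_frame("wrist");save(p,"w14.png")
for d in manip.search_frame(p,"base_1"): e=d["extent"];print(d["confidence"],e,at(p,(e[0]+e[2])/2,(e[1]+e[3])/2,.049).round(4))
H,S,V=cv2.split(cv2.cvtColor(p["frame"],cv2.COLOR_RGB2HSV))
```

```text
25.3667 [ 0.47839254 -0.0317313   0.16119143] 0.862430191901461
0.89 [467.2, 146.1, 512.0, 206.1] [ 0.5004 -0.252   0.049 ]
0.71 [337.5, 169.3, 400.2, 225.9] [ 0.4794 -0.1397  0.049 ]
0.67 [220.5, 167.3, 286.8, 229.4] [ 0.4784 -0.0342  0.049 ]
```

>>> arm_command(
  moves=[
    [0.72,[0,0.003,0.2],0],
    [0.72,[0,0.003,0.4],0],
    [0.72,[0,0.003,0.55],0],
    [0.72,[0,0.003,0.645],0],
    [0.72,[0,0.003,0.645],0],
    [0.72,[0,0.003,0.645],0],
    [0.72,[0,0.003,0.645],0],
    [0.72,[0,0.003,0.645],0],
    [0.72,[0,0.003,0.645],0],
  ],
)

```text
time: 26.22
tool_pos: [0.4793, -0.034, 0.0665]
tool_rot: [0.0, 1.0, 0.0, 0.001]
contact_force: [0.1, 0.1, -1.1]
gripper_width: 0.862
grasp_force: 0.0
```

>>> arm_command(
  moves=[
    [0.72,[0,0,0.015],0],
    [0.72,[0,0,0.015],0],
    [0.72,[0,0,0.015],0],
    [0.72,[0,0,0.015],0],
  ],
)

```text
time: 26.55
tool_pos: [0.4781, -0.0339, 0.0627]
tool_rot: [0.0, 1.0, -0.0, 0.0]
contact_force: [-0.0, -0.4, -0.6]
gripper_width: 0.86
grasp_force: 0.0
```

>>> arm_command(
  moves=[
    [-1,[0,0,0.005],0],
    [-1,[0,0,0.005],0],
    [-1,[0,0,0.005],0],
    [-1,[0,0,0.005],0],
    [-1,[0,0,0.005],0],
    [-1,[0,0,0.005],0],
  ],
)

```text
time: 27.05
tool_pos: [0.4787, -0.0341, 0.0626]
tool_rot: [0.0, 1.0, 0.0, 0.001]
contact_force: [0.2, 0.0, 4.8]
gripper_width: 0.687
grasp_force: 64.8
```

>>> arm_command(
  moves=[
    [-1,[0,0,-0.05],0],
    [-1,[0,0,-0.1],0],
    [-1,[0,0,-0.3],0],
    [-1,[0,0,-0.6],0],
    [-1,[0,0,-0.6],0],
    [-1,[0,0,-0.6],0],
    [-1,[0,0,-0.6],0],
  ],
)

```text
time: 27.63
tool_pos: [0.4779, -0.0338, 0.152]
tool_rot: [0.0, 1.0, 0.0, 0.0]
contact_force: [-0.5, -0.3, -1.7]
gripper_width: 0.691
grasp_force: 64.6
```

>>> arm_command(
  moves=[
    [-1,[-0.113,-0.2,0],0],
    [-1,[-0.113,-0.4,0],0],
    [-1,[-0.113,-0.65,0],0],
    [-1,[-0.113,-0.824,0],0],
    [-1,[-0.113,-0.824,0],0],
  ],
)

```text
time: 28.05
tool_pos: [0.4591, 0.0931, 0.1493]
tool_rot: [-0.001, 1.0, 0.002, -0.002]
contact_force: [-0.7, -0.2, -0.9]
gripper_width: 0.688
grasp_force: 64.7
```

>>> arm_command(
  moves=[
    [-1,[-0.113,-0.25,0],0],
    [-1,[-0.113,-0.5,0],0],
    [-1,[-0.113,-0.75,0],0],
    [-1,[-0.113,-0.824,0],0],
    [-1,[-0.113,-0.824,0],0],
  ],
)

```text
time: 28.47
tool_pos: [0.4428, 0.2148, 0.15]
tool_rot: [0.0, 1.0, 0.002, -0.002]
contact_force: [0.2, -0.4, -0.8]
gripper_width: 0.693
grasp_force: 64.8
```

>>> arm_command(
  moves=[
    [-1,[-0.113,-0.25,0],0],
    [-1,[-0.113,-0.5,0],0],
    [-1,[-0.113,-0.75,0],0],
    [-1,[-0.113,-0.824,0],0],
    [-1,[-0.113,-0.824,0],0],
    [-1,[-0.113,-0.824,0],0],
    [-1,[-0.113,-0.824,0],0],
  ],
)

```text
time: 29.05
tool_pos: [0.4272, 0.335, 0.1508]
tool_rot: [0.001, 1.0, -0.001, -0.001]
contact_force: [-0.2, -0.3, -0.2]
gripper_width: 0.69
grasp_force: 64.9
```

Run:
```python
from h import *
s=manip.state();print(s["time"],s["tool_pos"],s["gripper_width"],s["grasp_force"])
p=manip.grab_frame("wrist");save(p,"w15.png")
for d in manip.search_frame(p,"base_1"): e=d["extent"];print(round(d["confidence"],2),np.round(e),at(p,(e[0]+e[2])/2,(e[1]+e[3])/2,.013).round(3))
t=manip.grab_frame("top");save(t,"t15.png")
```

```text
29.05 [0.42715901 0.33500863 0.1508286 ] 0.6902774410362146 64.86646936798934
0.9 [200. 201. 306. 301.] [0.359 0.332 0.013]
0.72 [211.  30. 280. 105.] [0.54  0.339 0.013]
```

Base 2 sits at (0.541, 0.340), so the near slot is clear. Lowering.

>>> arm_command(
  moves=[
    [-1,[0,0,0.2],0],
    [-1,[0,0,0.4],0],
    [-1,[0,0,0.6],0],
    [-1,[0,0,0.7],0],
    [-1,[0,0,0.79],0],
    [-1,[0,0,0.79],0],
    [-1,[0,0,0.79],0],
    [-1,[0,0,0.79],0],
    [-1,[0,0,0.79],0],
  ],
)

```text
time: 29.95
tool_pos: [0.4284, 0.3373, 0.035]
tool_rot: [-0.001, 1.0, -0.0, 0.001]
contact_force: [-0.3, 0.3, -1.5]
gripper_width: 0.692
grasp_force: 64.9
```

>>> arm_command(
  moves=[
    [-1,[0,0,0.018],0],
    [-1,[0,0,0.018],0],
    [-1,[0,0,0.018],0],
    [-1,[0,0,0.018],0],
  ],
)

```text
time: 30.28
tool_pos: [0.4273, 0.337, 0.0309]
tool_rot: [-0.0, 1.0, 0.0, 0.0]
contact_force: [0.9, -1.2, -0.2]
gripper_width: 0.691
grasp_force: 64.9
```

>>> arm_command(
  moves=[
    [-1,[0,0,0.01],0],
    [-1,[0,0,0.01],0],
    [-1,[0,0,0.01],0],
  ],
)

```text
time: 30.53
tool_pos: [0.4271, 0.3369, 0.0289]
tool_rot: [0.0, 1.0, 0.0, -0.0]
contact_force: [0.2, 0.9, -0.1]
gripper_width: 0.688
grasp_force: 64.9
```

>>> arm_command(
  moves=[
    [-1,[0,0,0.01],0],
    [-1,[0,0,0.01],0],
    [-1,[0,0,0.01],0],
  ],
)

```text
time: 30.78
tool_pos: [0.4271, 0.3369, 0.0275]
tool_rot: [0.0, 1.0, 0.0, -0.0]
contact_force: [0.2, -0.6, -0.3]
gripper_width: 0.691
grasp_force: 64.9
```

>>> arm_command(
  moves=[
    [-1,[0,0,0.005],0],
    [-1,[0,0,0.005],0],
    [-1,[0,0,0.005],0],
  ],
)

```text
time: 31.03
tool_pos: [0.4272, 0.3369, 0.0268]
tool_rot: [0.0, 1.0, 0.0, -0.0]
contact_force: [0.5, -0.0, -1.0]
gripper_width: 0.691
grasp_force: 64.9
```

>>> arm_command(
  moves=[
    [-1,[0,0,0.003],0],
    [-1,[0,0,0.003],0],
    [-1,[0,0,0.003],0],
  ],
)

```text
time: 31.28
tool_pos: [0.4273, 0.3369, 0.0266]
tool_rot: [-0.0, 1.0, 0.0, 0.0]
contact_force: [-0.6, -0.1, -0.8]
gripper_width: 0.688
grasp_force: 65.0
```

>>> arm_command(
  moves=[
    [-1,[0,0,0.003],0],
    [-1,[0,0,0.003],0],
    [-1,[0,0,0.003],0],
  ],
)

```text
time: 31.53
tool_pos: [0.4273, 0.337, 0.0266]
tool_rot: [0.0, 1.0, 0.0, -0.0]
contact_force: [-3.4, -1.5, 4.4]
gripper_width: 0.689
grasp_force: 65.5
```

>>> arm_command(
  moves=[
    [0.72,[0,0,0],0],
    [0.72,[0,0,0],0],
    [0.72,[0,0,0],0],
    [0.72,[0,0,0],0],
    [0.72,[0,0,-0.2],0],
    [0.72,[0,0,-0.45],0],
    [0.72,[0,0,-1],0],
    [0.72,[0,0,-1],0],
    [0.72,[0,0,-1],0],
    [0.72,[0,0,-1],0],
    [0.72,[0,0,-1],0],
    [0.72,[0,0,-1],0],
  ],
)

```text
time: 32.53
tool_pos: [0.4262, 0.3363, 0.1738]
tool_rot: [0.001, 1.0, -0.0, -0.002]
contact_force: [-0.3, 0.7, 0.2]
gripper_width: 0.861
grasp_force: 0.0
```

Run:
```python
from h import *
s=manip.state();print(s["time"],s["tool_pos"],s["contact_force"],s["gripper_width"])
p=manip.grab_frame("wrist");save(p,"w16.png")
for d in manip.search_frame(p,"base_1"): e=d["extent"];print(round(d["confidence"],2),np.round(e),at(p,(e[0]+e[2])/2,(e[1]+e[3])/2,.013).round(3))
t=manip.grab_frame("top")
for k,z in(("base_1",.013),("mini_a",.02),("masking_tape",.019),("putty_tin",.026),("sanding_stick",.005)):
  for d in manip.search_frame(t,k): e=d["extent"];print(k,round(d["confidence"],2),np.round(e),at(t,(e[0]+e[2])/2,(e[1]+e[3])/2,z).round(3))
```

```text
32.5333 [0.42616505 0.33627684 0.1738204 ] [-0.30958782  0.67350689  0.17018696] 0.8614410308376839
0.91 [224. 159. 278. 209.] [0.426 0.336 0.013]
0.71 [214.  35. 279. 103.] [0.541 0.34  0.013]
base_1 0.82 [363. 224. 384. 241.] [ 0.496 -0.295  0.013]
base_1 0.8 [151. 210. 173. 230.] [0.538 0.341 0.013]
base_1 0.79 [232. 106. 250. 130.] [0.849 0.104 0.013]
base_1 0.73 [155. 246. 173. 259.] [0.44  0.335 0.013]
base_1 0.66 [315. 236. 337. 254.] [ 0.461 -0.15   0.013]
mini_a 0.58 [183. 166. 203. 194.] [0.659 0.249 0.02 ]
mini_a 0.39 [227. 177. 249. 198.] [0.633 0.114 0.02 ]
masking_tape 0.7 [260. 166. 279. 182.] [0.676 0.019 0.019]
putty_tin 0.6 [226. 175. 246. 196.] [0.64  0.119 0.026]
sanding_stick 0.87 [140. 147. 153. 196.] [0.686 0.394 0.005]
```

All three bases are in their trays, the other things are unmoved and the gripper is clear. Handing in.

```bash
python3 -c "
from plant import manip
print(manip.job_done())"
```

```text
the job is handed in; nothing more can be done
None
```

The job is handed in: base 1 (leftmost) rocked and lies flat in the red tray; bases 2 and 3 sat true and lie side by side in the green tray, at about 33 s of the 72 s allowed.

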